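Open the ratchet stop of the mustard-jar rack

TASK

Open up the jar rack for the next delivery: with a fingertip press down the red release button on the black carriage and, keeping it pressed, push the sliding stop back along its bar, away from the jars, until it is fully home against the yellow end post. Then let go, so that the button springs up again, and move clear. Push only, grip and lift nothing, and leave the jars and everything else on the counter standing where they are.

Things in the scene. Friction and masses are not known exactly. Their poses are not given: they have to be found in the camera images.
- rack: fixed jar rack: white base 8 mm thick, x -85 to +130 mm, y -220 to +220 mm from its origin (on the underside), 22 mm high rims, aluminium plate at the +y (jar) end. A steel bar runs along its y at x = +105 mm, top 70 mm up, teeth beneath. A yellow end post (36 x 24 mm, 85 mm tall) stands at the bar's -y end, a dark one at its +y end. The stop opens towards the rack's own -y. z is up.
- stop (a joint): travel of the sliding stop (carriage and plate), m: 0 = nearest the jars, 0.22 = fully home against the yellow post; grows along the rack's -y. With the release pressed about 3 N slides it. Unpressed, its ratchet (teeth 12 mm apart) blocks it from going home, except in the last 10 mm, which have no teeth, but lets it click towards the jars. It stays where it is left.
- release (a joint): how far the red button is pressed down, m: 0 = up, 0.012 = fully down. Pressed by more than about 5 mm it frees the ratchet; it takes about 3 N to start, 9 N at full depth, and it springs back when let go. At the start it may stand up to 5 mm down, where the ratchet rests on a tooth.
- release_top (a point): centre of the top face of the red release button, on the black carriage (56 mm wide, 82 mm long along the bar, top 85 mm above the counter) and travelling with it. The face is 44 mm across the bar by 54 mm along it, 102 mm above the counter when the button is up; the point sinks as it is pressed. Its axes are the rack's.
- heel (a point): middle of the face a fingertip pushes on: a black upright lip on the carriage, 56 mm wide, 12 mm thick, rising to 130 mm above the counter, at the home (rack -y) end of the red button. The face looks towards the jars (+y), 29 mm from the button's centre; this point is 118 mm above the counter and travels with the stop. Its axes are the rack's.
- jar0_mid (a point): a yellow-labelled glass jar of mustard with a brass-coloured lid, loose, standing in the rack between its end plate and the stop; 58 mm across, 95 mm tall; this point is its centre, half-way up; its z axis points up. Leave it standing where it is.
- jar1_mid (a point): a red-labelled glass jar of mustard with a brass-coloured lid, loose, standing in the rack between its end plate and the stop; 58 mm across, 95 mm tall; this point is its centre, half-way up; its z axis points up. Leave it standing where it is.
- jar2_mid (a point): a green-labelled glass jar of mustard with a brass-coloured lid, loose, standing in the rack between its end plate and the stop; 58 mm across, 95 mm tall; this point is its centre, half-way up; its z axis points up. Leave it standing where it is.
- spool_a_mid (a point): a loose spool of white butcher's twine with a black ball on top, standing on the far side of the table; foot 84 mm across, twine about 62 mm across, 159 mm tall with its ball; this point is on its axis about 55 mm above the table. Not part of the job.
- spool_b_mid (a point): a loose spool of white butcher's twine with a black ball on top, standing on the far side of the table; foot 84 mm across, twine about 70 mm across, 169 mm tall with its ball; this point is on its axis about 55 mm above the table. Not part of the job.
- sauce_mid (a point): a loose amber bottle with a red cap, 60 mm across, 170 mm tall, standing to the robot's right; this point is its centre, half-way up. Not part of the job.
- honing_mid (a point): a loose honing steel 360 mm long with a black handle, lying on the white cutting board (20 mm thick) to the robot's left; this point is at its middle, on its axis, x points from the handle to the tip. Not part of the job.

How it is judged:
By the outcome, as a careful person would: the job done as asked, in the order asked, and still so for the second after the job is handed in, with the robot touching nothing.
It also fails if it takes over 35 s, if anything falls off the work surface, if the arm or the gripper's body presses on something with over 40 N, if the wrist force passes 120 N, or if a joint passes its speed limit or range.

ROBOT

A 6-joint arm with a two-finger parallel gripper is mounted at the origin on the work surface. World frame = base frame: x ahead of the robot, y to its left, z up, the work surface at z = 0. Lengths are in m, angles in rad, forces in N, time in s.
With the tool pointing down it reaches from about 0.4 to 0.925 m from the base axis. Payload 3.4 kg.
Tool frame: the origin (TCP) lies at the very end of the fingers, on their centre line; the grasp point (between the pads) lies 19 mm behind it; z points along the fingers, y is the line along which they close (so a half turn about z gives the same grasp; the last joint's range is limited). The gripper opens to 85 mm and grips with 20 to 120 N. Pads are 22 mm wide; open, the fingers measure 114 mm over their backs; the gripper's body (76 mm by 85 mm) begins 54 mm behind the grasp point. The pads swing forward as they close: fully open they stand 13 mm farther back than shut.
Start: joints at [-1.266, 0.307, 1.506, -0, 1.328, -0.073], TCP at [0.212, -0.534, 0.231] pointing down, gripper open.
Joint ranges: [-3.12, 3.12], [-1.05, 2.28], [0.14, 2.33], [-1.42, 4.57], [0.1, 2.73], [-2.68, 2.68]. Speed limits (rad/s): [2.57, 2.57, 3.14, 3.14, 3.14, 3.14].

INTERFACE

Orientations are given as a unit quaternion [w, x, y, z].
In Python, from cell import arm, imaging gives the robot as it stands. The module is installed in compiled form; this text tells all that it offers.
- The arm moves only by the tool step_arm, never from a script. Its argument "targets" is a list of rows, each a list of 3 entries, a list of its own where there are three numbers: the turn, a rotation vector about the tool's x, y, z in rad, then the shift along the tool's x, y, z in cm, then the gripper's target within -1 to 1 (shut at 1, half-way at 0, fully open at -1). In form: [[[ax, ay, az], [tx, ty, tz], grip], ...]. A call has 1 to 12 rows; each row is the pose to reach, as a shift and turn from the pose commanded when the call began, along the tool's axes at that moment; what a row does not reach only later rows make up. A row lasts 1/10 s, in which the tool goes at most 50 mm and 8.59 degrees, less where a joint would pass 70% of its speed; a pose out of reach is approached as far as the arm can. A call with a gripper value outside its range is refused whole. The fingers move at their own pace and stop on an object; the grip force is fixed at half the most. Time passes only in rows, so rows that repeat a pose let the fingers close. It gives the time, the measured TCP pose, the force, the opening and the grip force at its end, in the units of the state.
- arm.get_state(): the state, without advancing time (a new reading comes with each control period).
- imaging.snapshot(name): name is "scene" or "top" or "wrist"; returns (picture, depth): 480x640x3 uint8, red, green, blue; 480x640 float32, m along the optical axis (not along the pixel's ray), 0 where there is no reading.
- imaging.camera_info(name): a dict with "fx", "fy", "cx", "cy" (pixels), "D" ([k1, k2, p1, p2, k3] as OpenCV has them; the pictures are not rectified), "T" (4x4, takes a point from camera to world coordinates); the wrist camera has in their place "mount" (4x4, takes a point from camera to tool coordinates, whose origin is the TCP and whose axes are the flange's). Camera axes: x right, y down, z forward; pixel columns grow to the right and rows downward; lengths in m; the calibration is good to about 2 mm. A picture is of the moment at which its call begins: read the wrist's pose just before it. camera_info takes no time and is no camera call.
- arm.sign_off(): hands the job in; it is judged then, once.
Trained networks look in the newest picture that a camera, given by its name, has taken for a name from the list of things; names that differ only in an ending like _2 or _b are one class to them, and where a whole thing is asked for, a point or a joint stands for the part that bears it (a point fixed in the world has none). Each returns a list of dicts, best first, with "confidence" (0 to 1); they miss things now and then, are a little off and sometimes report something else, mostly with a low value. They report only what shows in the picture. A call takes as long as a camera call.
- imaging.trace(query, camera): "region" (480x640 bool, what is visible of it) and "box" ([left, top, right, bottom] in pixels, round what is visible of it).
The state is a dict: "t": time; "qpos": joint angles; "joint_vel": joint speeds; "joint_torque": joint torques, N m; "eef_pos": TCP position; "ee_rot": TCP orientation; "wrist_force": force on the tool from outside, world axes, zero at the start; "torque": the same for the moment, N m; "gripper_width": opening from 0.0 (shut) to 1.0 (fully open); "finger_force": force on a finger pad.
Only numpy, scipy, OpenCV 4.12 (cv2) and the standard library are available. Lean on these libraries where they do the work, as an engineer would, in place of code of your own. Each camera call takes 0.05 s, during which the arm holds its last target. There are 200 camera calls.

## Working session

There is one attempt and no reset: what is moved stays moved. The work goes in short steps, Python scripts to look and compute and a tool call to move; the robot and the scene stay as the last step left them, time stands still between calls to the robot, and variables do not carry over. Pictures are saved under pics/ and viewed, at most 10 in all, crops included, and the job is handed in when it is done.

Besides the shell and the picture viewer there is one more tool, called after ">>>" as name(argument=value, ...), one argument or row to a line, values as JSON. step_arm: Moves the arm, as the interface text tells. Its arguments: {"type":"object","properties":{"targets":{"type":"array"}},"required":["targets"]}

```bash
mkdir -p pics; cat > h.py <<'E'
import numpy as np, cv2
from cell import arm, imaging
from scipy.spatial.transform import Rotation as R
def cloud(cam,d,mask):
    i=imaging.camera_info(cam)
    v,u=np.nonzero(mask&(d>0)); z=d[v,u]
    K=np.array([[i['fx'],0,i['cx']],[0,i['fy'],i['cy']],[0,0,1.]])
    n=cv2.undistortPoints(np.c_[u,v].astype(float)[:,None],K,np.array(i['D'],float))[:,0]
    P=np.c_[n*z[:,None],z,np.ones(len(z))]
    return (P@np.array(i['T']).T)[:,:3]
E
python3 - <<'E'
from h import *
s=arm.get_state(); print({k:np.round(v,3) for k,v in s.items()})
for c in ['scene','top']:
    p,d=imaging.snapshot(c); cv2.imwrite(f'pics/{c}1.png',p[:,:,::-1])
    for q in ['rack','stop','release','heel','jar0_mid','jar1_mid','jar2_mid','sauce_mid','spool_a_mid']:
        r=imaging.trace(q,c)
        for x in r[:2]:
            P=cloud(c,d,x['region'])
            print(c,q,round(x['confidence'],2),np.round(x['box']),len(P), np.round(np.median(P,0),3) if len(P) else '', np.round(np.percentile(P,[3,97],axis=0),3).tolist() if len(P) else '')
E
```

```text
{'t': np.float64(0.0), 'qpos': array([-1.266,  0.308,  1.508, -0.   ,  1.328, -0.074]), 'joint_vel': array([0.002, 0.   , 0.001, 0.001, 0.   , 0.001]), 'joint_torque': array([ 4.0000e-03, -4.5754e+01, -2.5192e+01,  0.0000e+00,  1.3000e-02,
        0.0000e+00]), 'eef_pos': array([ 0.212, -0.534,  0.23 ]), 'ee_rot': array([-0.001,  0.982,  0.188, -0.   ]), 'wrist_force': array([-0.78 ,  0.888,  0.799]), 'torque': array([-0.017,  0.019, -0.046]), 'finger_force': np.float64(0.0), 'gripper_width': np.float64(1.001)}
scene rack 0.79 [261. 191. 416. 277.] 8114 [0.501 0.076 0.008] [[0.366, -0.105, -0.001], [0.608, 0.316, 0.1]]
scene stop 0.63 [329. 197. 359. 262.] 898 [0.555 0.139 0.087] [[0.392, 0.097, 0.046], [0.583, 0.174, 0.128]]
scene release 0.65 [337. 235. 358. 251.] 280 [0.55  0.137 0.1  ] [[0.525, 0.112, 0.089], [0.572, 0.163, 0.106]]
scene heel 0.68 [330. 198. 357. 262.] 865 [0.557 0.138 0.088] [[0.392, 0.098, 0.049], [0.583, 0.174, 0.129]]
scene jar0_mid 0.71 [380. 189. 398. 218.] 412 [0.376 0.249 0.089] [[0.34, 0.228, 0.02], [0.39, 0.279, 0.106]]
scene jar1_mid 0.84 [384. 205. 40
[... 822 characters left out ...]
85, 0.098, 0.006], [0.573, 0.175, 0.13]]
top heel 0.72 [259. 223. 293. 314.] 1072 [0.531 0.142 0.092] [[0.388, 0.098, 0.046], [0.573, 0.174, 0.13]]
top heel 0.2 [264. 231. 285. 249.] 321 [0.541 0.14  0.101] [[0.521, 0.115, 0.098], [0.561, 0.161, 0.104]]
top jar1_mid 0.87 [205. 274. 230. 295.] 494 [0.427 0.27  0.101] [[0.405, 0.251, 0.028], [0.452, 0.299, 0.106]]
top jar2_mid 0.65 [244. 284. 264. 303.] 437 [0.414 0.189 0.101] [[0.39, 0.167, 0.053], [0.439, 0.215, 0.106]]
top sauce_mid 0.7 [483. 270. 532. 291.] 807 [ 0.453 -0.443  0.107] [[0.426, -0.47, 0.011], [0.479, -0.429, 0.17]]
top spool_a_mid 0.76 [258. 148. 291. 182.] 872 [0.735 0.152 0.09 ] [[0.713, 0.12, 0.003], [0.77, 0.193, 0.157]]
```

```bash
python3 - <<'E'
from h import *
a=cv2.imread('pics/top1.png')[170:360,160:420]; b=cv2.imread('pics/scene1.png')[170:350,200:460]
cv2.imwrite('pics/c1.png',np.vstack([cv2.resize(a,(800,585))[:400],]) )
p,d=imaging.snapshot('top'); cv2.imwrite('pics/c1.png',cv2.resize(p[170:360,160:420,::-1],(800,585)))
cv2.imwrite('pics/c2.png',cv2.resize(b,(800,554)))
full=np.ones((480,640),bool)
hsv=cv2.cvtColor(p,cv2.COLOR_RGB2HSV)
P=cloud('top',d,full); hs=hsv[d>0]
# bar + plate: points z 0.062-0.075 high within rack area
m=(P[:,0]>.3)&(P[:,0]<.65)&(P[:,1]>-.2)&(P[:,1]<.4)
b=m&(abs(P[:,2]-.07)<.004)&(P[:,0]>.48)
B=P[b]; print('bar',len(B),np.round(np.percentile(B,[2,50,98],axis=0),3).tolist())
B=B[:,:2]; c=np.median(B,0)
for _ in range(5):
    vx,vy,x0,y0=cv2.fitLine(B.astype(np.float32),cv2.DIST_HUBER,0,.005,.01).ravel()
    r=(B-[x0,y0])@[-vy,vx]; B=B[abs(r)<max(.006,2*r.std())]
print('line',vx,vy,x0,y0,np.degrees(np.arctan2(-vx,vy)),len(B))
for nm,sel in [('red',m&((hs[:,0]<8)|(hs[:,0]>172))&(hs[:,1]>130)&(abs(P[:,2]-.1)<.008)&(P[:,0]>.5)),('lip',m&(P[:,2]>.122)&(P[:,2]<.14)&(P[:,0]>.45)),('yellowpost',m&(P[:,2]>.08)&(P[:,2]<.09)&(P[:,1]<.05))]:
    Q=P[sel]; print(nm,len(Q),np.round(Q.mean(0),4), cv2.minAreaRect((Q[:,:2]*1000).astype(np.float32)))
E
```

```text
bar 858 [[0.495, -0.05, 0.066], [0.552, 0.092, 0.069], [0.596, 0.306, 0.073]]
line 0.25272855 -0.9675372 0.5458845 0.12843397 -165.36096 838
red 390 [0.5434 0.1373 0.1009] ((543.7315673828125, 137.34986877441406), (44.478492736816406, 53.95305633544922), 14.148993492126465)
lip 112 [0.5525 0.1033 0.1282] ((553.06201171875, 103.54319763183594), (54.89745330810547, 11.711958885192871), 14.557290077209473)
yellowpost 127 [ 0.5962 -0.0646  0.0843] ((596.5436401367188, -64.60440826416016), (35.88933181762695, 23.898099899291992), 14.36417293548584)
```

View pics/c1.png

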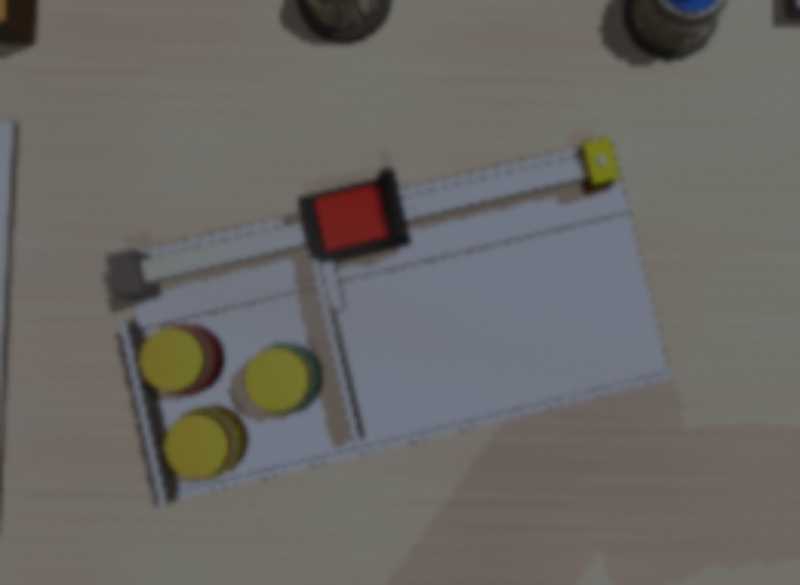

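View pics/c2.png

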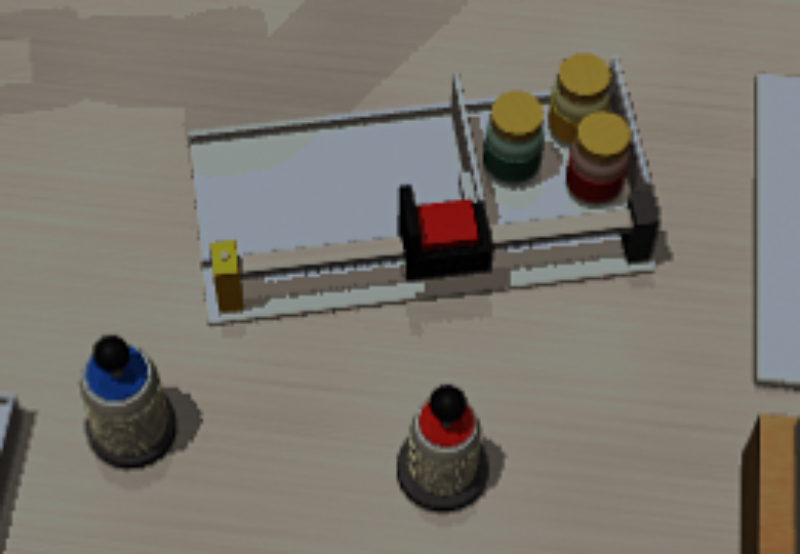

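Top crop: red button at about (350,217), the lip on its right side and the yellow post at (600,162). The rack is turned about 14.4° and about 156 mm of travel remain. I'm moving over the button with the fingers shut and tool x along the bar.

>>> step_arm(
  targets=[
    [[0,0,-0.09],[3.46,-3.04,0],1],
    [[0,0,-0.18],[6.92,-6.08,0],1],
    [[0,0,-0.27],[10.4,-9.12,0],1],
    [[0,0,-0.36],[13.8,-12.2,0],1],
    [[0,0,-0.45],[17.3,-15.2,0],1],
    [[0,0,-0.54],[20.8,-18.2,0],1],
    [[0,0,-0.63],[24.2,-21.3,0],1],
    [[0,0,-0.72],[27.7,-24.3,0],1],
    [[0,0,-0.81],[31.2,-27.4,0],1],
    [[0,0,-0.9],[34.6,-30.4,0],1],
    [[0,0,-0.99],[38.1,-33.5,0],1],
    [[0,0,-1.08],[41.5,-36.5,0],1],
  ],
)

```text
t: 2.25
eef_pos: [0.4639, -0.0402, 0.2316]
ee_rot: [0.0, 0.745, 0.668, 0.0]
wrist_force: [0.6, -0.1, 0.8]
gripper_width: -0.002
finger_force: 0.0
```

>>> step_arm(
  targets=[
    [[0,0,-0.09],[4.3,1.6,0],1],
    [[0,0,-0.18],[8.6,3.3,0],1],
    [[0,0,-0.27],[13,5,0],1],
    [[0,0,-0.363],[17.3,6.6,1],1],
    [[0,0,-0.363],[17.3,6.6,4],1],
    [[0,0,-0.363],[17.3,6.6,6],1],
    [[0,0,-0.363],[17.3,6.6,6],1],
    [[0,0,-0.363],[17.3,6.6,6],1],
  ],
)

```text
t: 3.05
eef_pos: [0.5482, 0.1223, 0.1714]
ee_rot: [-0.0, 0.613, 0.79, -0.0]
wrist_force: [0.3, 0.8, -0.3]
gripper_width: 0.003
finger_force: 0.0
```

```bash
python3 - <<'E'
from h import *
s=arm.get_state(); print(s['eef_pos'],s['ee_rot'],s['wrist_force'])
M=R.from_quat(np.roll(s['ee_rot'],-1)).as_matrix(); print(M.round(3))
for c in ['wrist','scene']:
    p,d=imaging.snapshot(c); cv2.imwrite(f'pics/{c}2.png',p[:,:,::-1])
    if c=='wrist':
        i=imaging.camera_info(c); T=np.eye(4);T[:3,:3]=M;T[:3,3]=s['eef_pos']
        T=T@np.array(i['mount'])
        K=np.array([[i['fx'],0,i['cx']],[0,i['fy'],i['cy']],[0,0,1.]])
        v,u=np.nonzero(d>0);z=d[v,u];n=cv2.undistortPoints(np.c_[u,v].astype(float)[:,None],K,np.array(i['D'],float))[:,0]
        P=(np.c_[n*z[:,None],z,np.ones(len(z))]@T.T)[:,:3]; hs=cv2.cvtColor(p,cv2.COLOR_RGB2HSV)[v,u]
        near=(abs(P[:,0]-.55)<.1)&(abs(P[:,1]-.13)<.1)
        for nm,m in [('red',near&((hs[:,0]<8)|(hs[:,0]>172))&(hs[:,1]>130)&(abs(P[:,2]-.1)<.012)),('lip',near&(abs(P[:,2]-.13)<.006))]:
            Q=P[m]; print(nm,len(Q),Q.mean(0) if len(Q) else '', cv2.minAreaRect((Q[:,:2]*1000).astype(np.float32)) if len(Q) else '')
b=cv2.imread('pics/scene2.png')[130:310,220:480]
cv2.imwrite('pics/v3.png',np.hstack([cv2.resize(cv2.imread('pics/wrist2.png'),(400,300)),cv2.resize(b,(400,300))]))
E
```

```text
[0.54817677 0.12232663 0.17135866] [-2.52089948e-04  6.13433099e-01  7.89746609e-01 -2.50858541e-04] [ 0.25419085  0.80293122 -0.26813421]
[[-0.247  0.969 -0.001]
 [ 0.969  0.247 -0.   ]
 [ 0.    -0.001 -1.   ]]
red 6968 [0.54194032 0.1392685  0.10179155] ((543.4274291992188, 136.7266845703125), (50.800411224365234, 56.993995666503906), 14.759370803833008)
lip 1293 [0.54924104 0.10610031 0.12888   ] ((550.9253540039062, 104.44873809814453), (56.06844711303711, 11.900246620178223), 14.997541427612305)
```

View pics/v3.png

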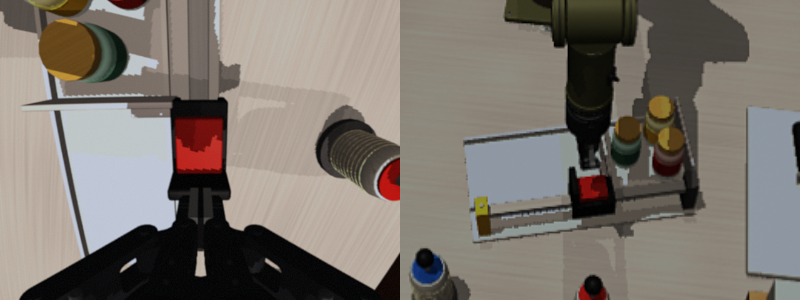

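Left half (wrist view): the red button is at (200,145) with the lip just above the fingertips at (200,187). The right half shows the fingertip over the button. Wrist and top cameras agree to about 1–2 mm, so I'm backing off 3 mm from the lip and pressing.

>>> step_arm(
  targets=[
    [[0,0,0],[0.3,0,1.5],1],
    [[0,0,0],[0.3,0,4],1],
    [[0,0,0],[0.3,0,6],1],
    [[0,0,0],[0.3,0,6.6],1],
    [[0,0,0],[0.3,0,7.0],1],
    [[0,0,0],[0.3,0,7.3],1],
    [[0,0,0],[0.3,0,7.6],1],
    [[0,0,0],[0.3,0,7.8],1],
    [[0,0,0],[0.3,0,7.8],1],
    [[0,0,0],[0.3,0,7.8],1],
  ],
)

```text
t: 4.15
eef_pos: [0.5482, 0.125, 0.0947]
ee_rot: [0.001, 0.613, 0.79, 0.001]
wrist_force: [-1.5, -1.2, 6.4]
gripper_width: 0.001
finger_force: 3.2
```

>>> step_arm(
  targets=[
    [[0,0,0],[0,0,0.1],1],
    [[0,0,0],[0,0,0.25],1],
    [[0,0,0],[-0.2,0,0.25],1],
    [[0,0,0],[-0.4,0,0.25],1],
    [[0,0,0],[-0.6,0,0.25],1],
    [[0,0,0],[-0.9,0,0.25],1],
    [[0,0,0],[-1.3,0,0.25],1],
    [[0,0,0],[-1.8,0,0.25],1],
    [[0,0,0],[-2.4,0,0.25],1],
    [[0,0,0],[-3.0,0,0.25],1],
  ],
)

```text
t: 5.15
eef_pos: [0.5555, 0.097, 0.0925]
ee_rot: [0.0, 0.614, 0.79, 0.001]
wrist_force: [-2.5, 1.5, 7.8]
gripper_width: -0.0
finger_force: 3.7
```

>>> step_arm(
  targets=[
    [[0,0,0],[-0.8,0,0],1],
    [[0,0,0],[-1.6,0,0],1],
    [[0,0,0],[-2.4,0,0],1],
    [[0,0,0],[-3.2,0,0],1],
    [[0,0,0],[-4.0,0,0],1],
    [[0,0,0],[-4.8,0,0],1],
    [[0,0,0],[-5.6,0,0],1],
    [[0,0,0],[-6.4,0,0],1],
    [[0,0,0],[-7.2,0,0],1],
    [[0,0,0],[-8.0,0,0],1],
    [[0,0,0],[-8.8,0,0],1],
    [[0,0,0],[-9.5,0,0],1],
  ],
)

```text
t: 6.35
eef_pos: [0.5797, 0.0046, 0.0927]
ee_rot: [0.001, 0.614, 0.79, 0.002]
wrist_force: [-2.2, 1.8, 7.1]
gripper_width: -0.003
finger_force: 3.7
```

>>> step_arm(
  targets=[
    [[0,0,0],[-0.7,0,0],1],
    [[0,0,0],[-1.4,0,0],1],
    [[0,0,0],[-2.0,0,0],1],
    [[0,0,0],[-2.5,0,0],1],
    [[0,0,0],[-2.9,0,0],1],
    [[0,0,0],[-3.1,0,0],1],
    [[0,0,0],[-3.3,0,0],1],
    [[0,0,0],[-3.4,0,0],1],
    [[0,0,0],[-3.5,0,0],1],
    [[0,0,0],[-3.5,0,0],1],
  ],
)

```text
t: 7.35
eef_pos: [0.5883, -0.0283, 0.0927]
ee_rot: [0.001, 0.614, 0.79, 0.002]
wrist_force: [-1.4, 4.3, 6.8]
gripper_width: 0.003
finger_force: 3.7
```

>>> step_arm(
  targets=[
    [[0,0,0],[-0.1,0,0],1],
    [[0,0,0],[-0.2,0,0],1],
    [[0,0,0],[-0.3,0,0],1],
    [[0,0,0],[-0.3,0,0],1],
  ],
)

```text
t: 7.75
eef_pos: [0.589, -0.0309, 0.0927]
ee_rot: [0.0, 0.614, 0.79, 0.002]
wrist_force: [-1.9, 5.5, 7.8]
gripper_width: -0.001
finger_force: 4.2
```

>>> step_arm(
  targets=[
    [[0,0,0],[-0.1,0,0],1],
    [[0,0,0],[-0.2,0,0],1],
    [[0,0,0],[-0.3,0,0],1],
    [[0,0,0],[-0.3,0,0],1],
  ],
)

```text
t: 8.15
eef_pos: [0.589, -0.0308, 0.0927]
ee_rot: [-0.002, 0.614, 0.789, 0.004]
wrist_force: [-2.1, 14.4, 9.5]
gripper_width: -0.002
finger_force: 9.9
```

>>> step_arm(
  targets=[
    [[0,0,0],[0.15,0,0],1],
    [[0,0,0],[0.15,0,-0.4],1],
    [[0,0,0],[0.15,0,-0.9],1],
    [[0,0,0],[0.15,0,-1.4],1],
    [[0,0,0],[0.6,0,-2],1],
    [[0,0,0],[0.8,0,-4],1],
    [[0,0,0],[0.8,0,-8],1],
    [[0,0,0],[0.8,0,-12],1],
    [[0,0,0],[0.8,0,-14],1],
    [[0,0,0],[0.8,14,-14],1],
  ],
)

```text
t: 9.15
eef_pos: [0.6328, -0.0168, 0.2368]
ee_rot: [0.002, 0.614, 0.789, 0.001]
wrist_force: [0.5, -0.8, 0.2]
gripper_width: 0.002
finger_force: 0.0
```

>>> step_arm(
  targets=[
    [[0,0,0],[0,-5,-2],1],
    [[0,0,0],[0,-10,-4],1],
    [[0,0,0],[0,-15,-6],1],
    [[0,0,0],[0,-18,-6],1],
    [[0,0,0],[0,-18,-6],1],
    [[0,0,0],[0,-18,-6],1],
  ],
)

```text
t: 9.75
eef_pos: [0.4608, -0.0604, 0.2921]
ee_rot: [0.002, 0.614, 0.789, 0.001]
wrist_force: [0.7, 0.1, -0.5]
gripper_width: -0.003
finger_force: 0.0
```

```bash
python3 - <<'E'
from h import *
s=arm.get_state(); print(s['eef_pos'],s['wrist_force'])
for c in ['scene','top']:
    p,d=imaging.snapshot(c); cv2.imwrite(f'pics/{c}4.png',p[:,:,::-1])
    P=cloud(c,d,np.ones((480,640),bool)); hs=cv2.cvtColor(p,cv2.COLOR_RGB2HSV)[d>0]
    near=(abs(P[:,0]-.585)<.09)&(abs(P[:,1]+.04)<.12)
    for nm,m in [('red',near&((hs[:,0]<8)|(hs[:,0]>172))&(hs[:,1]>130)&(abs(P[:,2]-.1)<.012)),('lip',near&(abs(P[:,2]-.13)<.006)),('post',near&(abs(P[:,2]-.085)<.005)&(P[:,1]<-.045)&(abs(hs[:,0].astype(int)-28)<6))]:
        Q=P[m]
        if len(Q): print(c,nm,len(Q),np.median(Q,0).round(4), cv2.minAreaRect((Q[:,:2]*1000).astype(np.float32)))
    for q in ['jar0_mid','jar1_mid','jar2_mid']:
        for x in imaging.trace(q,c)[:1]: print(c,q,np.round(x['box']),np.round(np.median(cloud(c,d,x['region']),0),3))
a=cv2.imread('pics/top4.png')[170:360,160:420]; b=cv2.imread('pics/scene4.png')[130:320,200:460]
cv2.imwrite('pics/v4.png',np.hstack([cv2.resize(a,(400,300)),cv2.resize(b,(400,300))]))
E
```

```text
[ 0.4607773  -0.06038146  0.29210893] [ 0.69774588  0.0562776  -0.48099851]
scene red 278 [ 0.5887 -0.0144  0.0997] ((586.317626953125, -15.029960632324219), (47.37912368774414, 54.01258850097656), 10.654247283935547)
scene lip 70 [ 0.597  -0.0479  0.1281] ((595.6683349609375, -48.4370002746582), (57.20240783691406, 11.611644744873047), 14.308270454406738)
scene post 69 [ 0.6007 -0.0667  0.0837] ((599.5722045898438, -66.6371841430664), (38.07790756225586, 21.982622146606445), 15.873865127563477)
scene jar0_mid [381. 187. 398. 216.] [0.376 0.248 0.091]
scene jar1_mid [384. 203. 405. 236.] [0.447 0.275 0.077]
scene jar2_mid [358. 203. 377. 232.] [0.434 0.192 0.076]
top red 402 [ 0.583  -0.0124  0.1008] ((583.6490478515625, -13.026451110839844), (45.98717498779297, 58.925960540771484), 15.509989738464355)
top lip 108 [ 0.5907 -0.0467  0.1284] ((591.7103271484375, -46.73253631591797), (55.212886810302734, 11.659679412841797), 14.712596893310547)
top post 88 [ 0.5994 -0.0666  0.0843] ((597.17724609375, -67.36793518066406), (35.564334869384766, 18.675193786621094), 13.235635757446289)
top jar0_mid [215. 302. 244. 326.] [0.36  0.25  0.101]
top jar1_mid [202. 273. 231. 296.] [0.427 0.272 0.101]
top jar2_mid [239. 284. 265. 308.] [0.412 0.189 0.101]
```

View pics/v4.png

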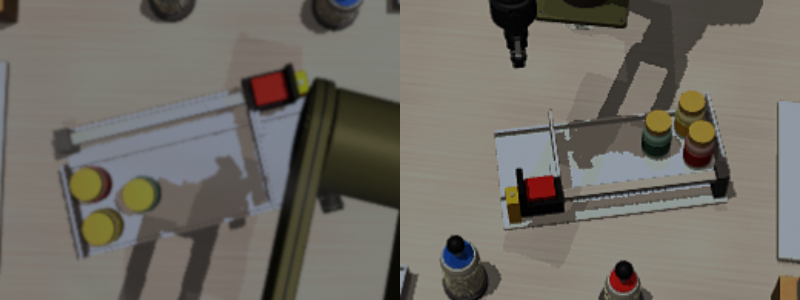

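Left half (top view): the carriage at (270,90) sits against the yellow post at (302,82). Right half (scene view): the same, with the red button up at (542,188), the jars where they were and the arm clear. The measured gap at the post is about 0.5 mm, which is within noise, so I'm handing in.

```bash
python3 -c "
from cell import arm
print(arm.sign_off())"
```

```text
the job is handed in; nothing more can be done
None
```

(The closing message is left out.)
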